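# Set the length comparator from the green plate

## Task

Slide the green setting plate straight up out of its slotted rack, set it down (do not drop it) upright in the channel of the length comparator and push it along until its end rests against the grey end stop. Then turn the black knob until the orange pointer lines up with the red line on the plate. Leave the other two plates in the rack and do not disturb the loose end brushes or the caliper.

Things in the scene. Friction and masses are not known exactly. Their poses are not given: they have to be found in the camera images.
- green_plate: green flat plate, 8 (x, thickness) by 120 (y, width) by 110 (z, height) mm, 0.22 kg; origin at the centre of its lower edge. A 4 mm wide red line runs up the middle of both faces and over the top edge (at y = 0 of the plate). At the start it stands in one of the three rack slots, its top 50 mm above the rack's walls
- blue_plate: blue flat plate, 8 by 100 by 110 mm, otherwise like the green one, in another slot; to be left there
- yellow_plate: yellow flat plate, 8 by 130 by 110 mm, otherwise like the green one, in another slot; to be left there
- rack: fixed plywood rack, 170 (x) by 166 (y) by 70 (z) mm; origin under its centre. Three slots run along its y, at x = -64, 0 and +64 mm: each 11 mm wide and 146 mm long, from the slot floor at z = 10 mm up to the wall tops at z = 70 mm; which plate is in which slot varies
- stand: fixed comparator, base 205 (x -142.5 to 62.5) by 240 (y) by 10 mm; origin on the table under the channel centre. Aluminium channel along y from -90 to 90 mm: 13 mm wide, floor z = 10, walls 8 mm thick, tops z = 55, open at +y. Grey end stop at y = -90, 40 mm wide, 85 high. Gearbox 64 by 90 mm, top z = 60, at x = -100, knob on it. Pointer and guide rod on the +x side
- stop_face (a point): point on the end stop's face, on the channel's centre line, 40 mm above the table; the plate's end comes to rest against it; same axes as stand (-y points into the stop)
- knob_grip (a point): point on the knob's vertical axis at the height to grip; the knob is a black disc of 56 mm diameter with an upright bar to pinch; the bar lies along the stand's x when the knob reads 0 and turns with the knob
- knob (a joint): turn of the knob in rad, 0 to 2.5, growing clockwise seen from above; each rad moves the pointer 20 mm towards the end stop (stand -y)
- pointer_tip (a point): tip of the orange pointer, 64 mm above the table and 16 mm to the +x side of the channel's centre line; it slides along the stand's y with the knob and is lined up when level with the red line, along the channel
- brush_near: loose end brush, aluminium cup with a brass bristle top, 41 mm diameter, 49 mm high, standing; origin under its centre; leave alone
- brush_far: a second such end brush; leave alone
- caliper: steel caliper, 200 mm long (along its y), 12 mm high, lying flat; origin under the middle of its beam; leave alone
Mind the look-alikes: they are no part of the job. There is more than one size of the green_plate; the job needs the largest.

How it is judged (in metres and radians):
On the way, in this order (a step that is already met when the one before it is completed fails the run):
1. the green plate is lifted clear above the rack's walls, upright (z of green_plate in the frame of rack above 0.072 m and angle between green_plate's own z axis and vertical below 0.3 rad), for 0.05 s.
2. the green plate stands in the channel with its end against the end stop (y of green_plate in the frame of stand between -0.036 and -0.027 m and x of green_plate in the frame of stand between -0.008 and 0.008 m and z of green_plate in the frame of stand below 0.014 m and angle between green_plate's own z axis and vertical below 0.25 rad and angle between the y axis of green_plate and the y axis of stand, either way round below 0.1 rad), for 0.2 s.
3. the pointer is level with the red line (all of step 2 and y of pointer_tip in the frame of green_plate between -0.003 and 0.003 m), for 0.2 s.
At the end, for the whole second after the job is handed in: The green plate stands released and still on the channel floor (within 4 mm), under 0.25 rad from upright, along the channel, its end within 3 mm of the stop; pointer tip within 3 mm of its red line along the channel, knob still; blue and yellow plates upright on their slot floors (all of step 3 and z of each of blue_plate, yellow_plate in the frame of rack below 0.014 m and angle between each of blue_plate, yellow_plate's own z axis and vertical below 0.12 rad and linear speed of green_plate below 0.01 m/s and velocity of joint knob between -0.05 and 0.05 rad/s); the robot touches nothing.
It fails at once if the green plate is dropped: it moves faster than 0.7 m/s while not held (contact force between green_plate and the fingers below 0.1 N and linear speed of green_plate above 0.7 m/s).
It fails at once if the blue or yellow plate is lifted or shoved by more than 30 mm (distance of any of blue_plate, yellow_plate from where it was at the start of the episode above 0.03 m).
It fails at once if a bystander (end brush or caliper) is moved by more than 30 mm (distance of any of brush_near, brush_far, caliper from where it was at the start of the episode above 0.03 m).
It also fails if it takes over 64 s, if anything falls off the work surface, if the arm or the gripper's body presses on something with over 40 N, if the wrist force passes 120 N, or if a joint passes its speed limit or range.

## Robot

A 7-joint arm with a two-finger parallel gripper is mounted at the origin on the work surface. World frame = base frame: x ahead of the robot, y to its left, z up, the work surface at z = 0. Lengths are in m, angles in degrees, forces in N, time in s.
With the tool pointing down it reaches from about 0.425 to 1.025 m from the base axis. Payload 3.6 kg.
Tool frame: the origin (TCP) lies on the mounting face of the last link; the fingertips stand 173 mm ahead of it and the grasp point (between the pads) lies 155 mm ahead of it; z points along the fingers, y is the direction in which the jaws open and shut (so a half turn about z gives the same grasp; the last joint's range is limited). The gripper opens to 85 mm and grips with 20 to 120 N. Pads are 22 mm wide; open, the fingers measure 114 mm over their backs; the gripper's body (76 mm by 85 mm) begins 54 mm behind the grasp point. The pads swing forward as they close: fully open they stand 13 mm farther back than shut.
Start: joints at [-74.055, 33.873, 2.773, 92.16, -1.908, 54.013, -1.931], TCP at [0.263, 0.675, 0.405] pointing down, gripper open.
Joint ranges: [-153.93, 153.93], [-27.13, 128.08], [-72.61, 78.16], [10.71, 143.7], [-87.88, 267.88], [4.46, 118.87], [-176.78, 176.78]. Speed limits (degrees/s): [147.25, 147.25, 180, 180, 180, 180, 180].

## Interface

Orientations are given as a 3x3 rotation matrix whose columns are the frame's x, y, z axes.
In Python, from workcell import observe, capture, get_calibration, finish_job gives the robot as it stands. The module is installed in compiled form; this text tells all that it offers.
- The arm moves only by the tool play_rows, never from a script. Its argument "moves" is a list of rows, each a list of 5 numbers: the shift along the tool's x, y, z in mm, then the turn about the tool's z in rad, then the finger opening in mm, from 0 to 85.4. A call has 1 to 5 rows; each row is the pose to reach, as a shift and turn from the pose measured when the call began, along the tool's axes at that moment; what a row does not reach only later rows make up. A row lasts 1/8 s, in which the tool goes at most 62.5 mm and 10.7 degrees, less where a joint would pass 70% of its speed; a pose out of reach is approached as far as the arm can. A call with a gripper value outside its range is refused whole. The fingers move at their own pace and stop on an object; "squeeze" is the grip in N (left out, the last holds). Time passes only in rows, so rows that repeat a pose let the fingers close. It gives the time, the measured TCP pose, the force and the opening at its end, in the units of the state.
- observe(): the state, without advancing time (a new reading comes with each control period).
- capture(name): name is "scene" or "side" or "wrist"; returns (picture, depth): 420x560x3 uint8, red, green, blue; 420x560 float32, m along the optical axis (not along the pixel's ray), 0 where there is no reading.
- get_calibration(name): a dict with "fx", "fy", "cx", "cy" (pixels), "world_to_cam" (4x4, takes a point from world to camera coordinates). Camera axes: x right, y down, z forward; pixel columns grow to the right and rows downward; lengths in m; the calibration is good to about 2 mm. A picture is of the moment at which its call begins: read the wrist's pose just before it. get_calibration takes no time and is no camera call; for the wrist camera it gives the pose at the moment of the call.
- finish_job(): hands the job in, once; it reports no verdict.
The state is a dict: "clock": time; "joints": joint angles; "joint_velocities": joint speeds; "tau": joint torques, N m; "position": TCP position; "ee_rot": TCP orientation; "wrist_force": force on the tool from outside, world axes, zero at the start; "torque": the same for the moment, N m; "gripper_width": finger opening in m.
Only numpy, scipy, OpenCV 4.12 (cv2) and the standard library are available. Lean on these libraries where they do the work, as an engineer would, in place of code of your own. Each camera call takes 0.05 s, during which the arm holds its last target. There are 200 camera calls.

## Working session

There is one attempt and no reset: what is moved stays moved. The work goes in short steps, Python scripts to look and compute and a tool call to move; the robot and the scene stay as the last step left them, time stands still between calls to the robot, and variables do not carry over. Pictures are saved under pics/ and viewed, about 8 in all and at most 12, crops included, and the job is handed in when it is done.

Besides the shell and the picture viewer there is one more tool, called after ">>>" as name([rows], argument=value, ...), one row to a line, values as JSON. play_rows: Moves the arm, as the interface text tells. Its arguments: {"type":"object","properties":{"moves":{"type":"array","items":{"type":"array","items":{"type":"number"}}},"squeeze":{"type":"number"}},"required":["moves"]}

```bash
mkdir -p pics; cat > h.py <<'E'
import numpy as np, cv2
from workcell import observe, capture, get_calibration, finish_job
def snap(name, fn=None):
    c=get_calibration(name); p,d=capture(name)
    if fn: cv2.imwrite('pics/'+fn,cv2.cvtColor(p,cv2.COLOR_RGB2BGR))
    np.savez('%s.npz'%name,p=p,d=d,K=[c['fx'],c['fy'],c['cx'],c['cy']],T=c['world_to_cam'])
    return p,d,c
def load(name):
    z=np.load('%s.npz'%name); fx,fy,cx,cy=z['K']
    return z['p'],z['d'],dict(fx=fx,fy=fy,cx=cx,cy=cy,world_to_cam=z['T'])
def cloud(d,c):
    v,u=np.mgrid[:d.shape[0],:d.shape[1]]
    P=np.stack([(u-c['cx'])/c['fx']*d,(v-c['cy'])/c['fy']*d,d],-1)
    T=np.array(c['world_to_cam']); return (P-T[:3,3])@T[:3,:3]
def onplane(uv,z,c):
    T=np.array(c['world_to_cam']);R=T[:3,:3];o=-R.T@T[:3,3]
    uv=np.atleast_2d(uv).astype(float)
    r=np.stack([(uv[:,0]-c['cx'])/c['fx'],(uv[:,1]-c['cy'])/c['fy'],np.ones(len(uv))],-1)@R
    return o+r*((z-o[2])/r[:,2])[:,None]
def proj(P,c):
    T=np.array(c['world_to_cam']); q=np.atleast_2d(P)@T[:3,:3].T+T[:3,3]
    return np.stack([q[:,0]/q[:,2]*c['fx']+c['cx'],q[:,1]/q[:,2]*c['fy']+c['cy']],-1)
E
python3 - <<'E'
from h import *
s=observe();print({k:np.round(s[k],3).tolist() for k in s})
ims=[]
for n in('scene','side','wrist'):
    p,d,c=snap(n);ims.append(p[:,:,::-1]);T=np.array(c['world_to_cam']);print(n,-T[:3,:3].T@T[:3,3],T[2,:3],c['fx'])
cv2.imwrite('pics/a.png',ims[0]);cv2.imwrite('pics/b.png',ims[1])
cv2.imwrite('pics/w.png',ims[2])
E
```

```text
{'clock': 0.0, 'joints': [-74.055, 33.928, 2.768, 92.236, -1.908, 54.011, -1.931], 'joint_velocities': [0.063, -0.022, 0.033, 0.056, -0.016, 0.013, 0.008], 'tau': [0.0, -54.869, 1.547, -19.812, 0.009, 0.009, 0.0], 'position': [0.263, 0.675, 0.404], 'ee_rot': [[-0.932, 0.363, -0.001], [0.363, 0.932, -0.002], [-0.0, -0.002, -1.0]], 'wrist_force': [-0.32, -0.006, -0.216], 'torque': [0.023, -0.017, 0.026], 'gripper_width': 0.085}
scene [1.19725854 0.08189282 1.06354216] [-0.49842883 -0.08118012 -0.86312137] 455.17191959237647
side [ 0.48066383 -0.85207329  0.76776539] [ 0.14061053  0.7692562  -0.62327648] 419.8368845671019
wrist [0.18405352 0.7052661  0.37190808] [ 0.30405055 -0.11912834 -0.94517813] 316.9551095283284
```

View pics/a.png

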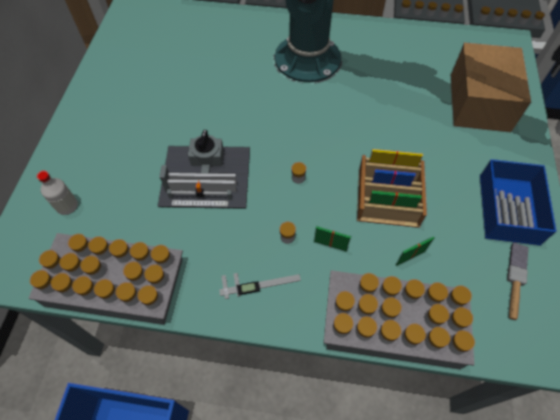

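View pics/b.png

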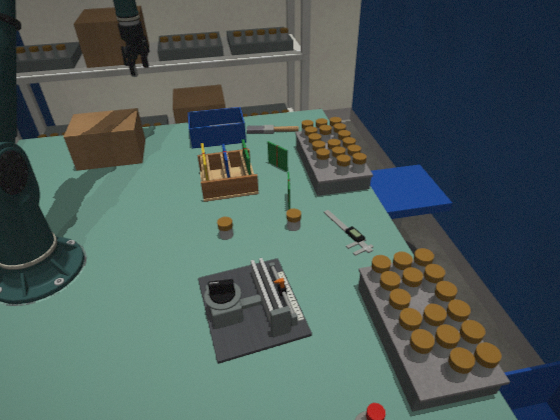

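Green candidates in scene view: (396,199) in the rack, (332,238) and (415,250) loose on the table. The rack one fits the description; next I check sizes in a close crop.

```bash
python3 - <<'E'
from h import *
p,d,c=load('scene');W=cloud(d,c)
hsv=cv2.cvtColor(p,cv2.COLOR_RGB2HSV)
def comps(name,lo,hi,roi,zr,amin=25):
    m=cv2.inRange(hsv,lo,hi); mm=np.zeros_like(m);x0,y0,x1,y1=roi;mm[y0:y1,x0:x1]=m[y0:y1,x0:x1]
    mm[(W[...,2]<zr[0])|(W[...,2]>zr[1])|(d==0)]=0
    n,l,st,ce=cv2.connectedComponentsWithStats(mm)
    for i in range(1,n):
        if st[i,4]<amin: continue
        q=W[l==i]; top=q[q[:,2]>np.percentile(q[:,2],97)-.012]
        mu=top.mean(0);u,s,vt=np.linalg.svd(top[:,:2]-mu[:2],full_matrices=False);t=(top[:,:2]-mu[:2])@vt[0]
        print(name,ce[i].round(),st[i,4],'ztop',q[:,2].max().round(3),'mid',(mu[:2]+vt[0]*(t.max()+t.min())/2).round(4),'len',np.ptp(t).round(3),'dir',np.degrees(np.arctan2(vt[0,1],vt[0,0])).round(1))
comps('green',(50,140,40),(75,255,255),(300,130,450,280),(.02,.2))
comps('blue',(105,120,40),(130,255,255),(350,140,440,220),(.02,.2))
comps('yellow',(22,150,80),(34,255,255),(350,140,440,220),(.02,.2))
# rack wall tops
m=(abs(W[...,2]-.07)<.008)&(d>0); roi=np.zeros_like(m);roi[140:230,350:435]=1
m&=roi; m&=(hsv[...,0]<20)
r=cv2.minAreaRect((W[m][:,:2]*1000).astype(np.float32));print('rack',r,m.sum())
# stand base
roi=np.zeros_like(m);roi[140:215,150:260]=1
m=roi&(d>0)&(abs(W[...,2]-.010)<.006)&(hsv[...,2]<90)
r=cv2.minAreaRect((W[m][:,:2]*1000).astype(np.float32));print('base',r,m.sum())
m=roi&(d>0)&(W[...,2]>.048)&(W[...,2]<.062)&(hsv[...,1]<60)
print('stand zs',np.histogram(W[roi&(d>0)][:,2],bins=np.arange(0,.12,.01)))
big=cv2.resize(p[120:280,290:450],None,fx=3.5,fy=3.5,interpolation=2)
st=cv2.resize(p[120:220,150:260],None,fx=5,fy=5,interpolation=2);st=cv2.resize(st,(560,509))
cv2.imwrite('pics/c.png',cv2.resize(np.hstack([big[:509],st])[:,:,::-1],(800,364)))
E
```

```text
green [382. 197.] 228 ztop 0.123 mid [0.5776 0.2459] len 0.052 dir 91.5
green [408. 200.] 223 ztop 0.125 mid [0.5761 0.3099] len 0.05 dir 91.5
green [323. 235.] 180 ztop 0.086 mid [0.6774 0.1136] len 0.034 dir -100.6
green [341. 240.] 187 ztop 0.086 mid [0.6856 0.1593] len 0.035 dir 81.2
green [424. 245.] 89 ztop 0.086 mid [0.6718 0.3596] len 0.033 dir -56.4
green [407. 253.] 121 ztop 0.085 mid [0.6991 0.3203] len 0.039 dir -54.9
blue [383. 176.] 219 ztop 0.126 mid [0.5133 0.247 ] len 0.046 dir 91.5
blue [404. 178.] 211 ztop 0.124 mid [0.5117 0.2998] len 0.042 dir 90.5
yellow [382. 157.] 292 ztop 0.126 mid [0.45  0.245] len 0.058 dir 91.2
yellow [408. 159.] 296 ztop 0.124 mid [0.4484 0.3107] len 0.057 dir 91.4
rack ((512.0375366210938, 278.3975830078125), (168.19900512695312, 166.2255401611328), 1.354690670967102) 1166
base ((517.6845092773438, -228.0168914794922), (206.43626403808594, 238.01348876953125), 7.217940330505371) 2419
stand zs (array([2909, 2025,  300,  436,  438,  584,  350,  178,  100,   18,   29]), array([0.  , 0.01, 0.02, 0.03, 0.04, 0.05, 0.06, 0.07, 0.08, 0.09, 0.1 ,
       0.11]))
```

View pics/c.png

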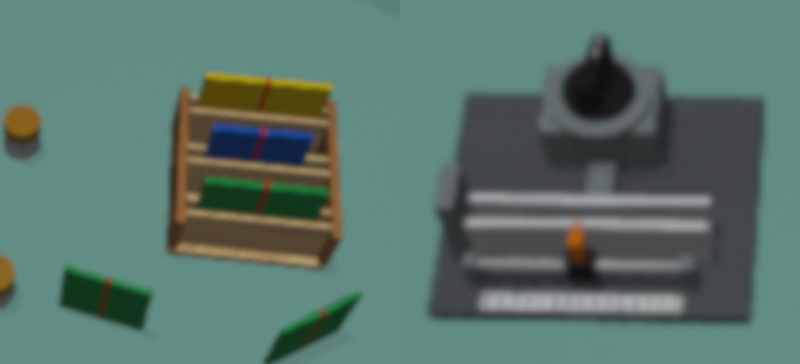

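The rack plate at (396,199) is ~118 mm wide, while the loose green ones are ~80 mm and low, so the rack one it is. The stop is at the stand's image-left (world -y), the knob is on the robot side and its bar is near reading 0.

```bash
cat >> h.py <<'E'
def to(xyz,tooly_deg):
    "shift in tool axes (mm), turn (rad) from the current pose to a TCP pose, tool down; tool y heading mod 180"
    s=observe();R=np.array(s['ee_rot']);sh=R.T@(np.array(xyz)-s['position'])*1000
    cur=np.degrees(np.arctan2(R[1,1],R[0,1])); t=(cur-tooly_deg+180)%360-180
    print('shift',sh.round(1),'turn',np.radians(t).round(3),'pos',np.round(s['position'],4),'heading',cur.round(2),'j7',np.round(s['joints'][6],1),'F',np.round(s['wrist_force'],1),'t',s['clock'],'w',round(s['gripper_width'],4),'z',R[:,2].round(3))
E
python3 -c "
from h import *
to([.576,.278,.36],1.4)"
```

```text
shift [-435.7 -256.4   44.3] turn 1.175 pos [0.2632 0.6752 0.4038] heading 68.7 j7 -1.9 F [0.  0.3 0.2] t 0.15 w 0.0855 z [-0.001 -0.002 -1.   ]
```

>>> play_rows([
  [-50,-30,5,0.17,60],
  [-100,-60,10,0.35,50],
  [-155,-90,15,0.52,40],
  [-205,-120,20,0.7,40],
  [-255,-150,25,0.87,40],
], squeeze=40)

```text
clock: 0.78
position: [0.4473, 0.441, 0.3789]
ee_rot: [[-0.318, 0.948, -0.0], [0.948, 0.318, -0.002], [-0.001, -0.001, -1.0]]
wrist_force: [0.8, 0.8, -0.6]
gripper_width: 0.0403
```

```bash
python3 -c "
from h import *
to([.576,.278,.36],1.4)"
```

```text
shift [-195.5   70.3   19.1] turn 0.299 pos [0.4473 0.441  0.3789] heading 18.53 j7 -19.5 F [ 0.8  0.8 -0.6] t 0.775 w 0.0403 z [-0.    -0.002 -1.   ]
```

>>> play_rows([
  [-50,20,5,0.15,40],
  [-105,40,10,0.3,40],
  [-160,60,15,0.3,40],
  [-195,70,19,0.3,40],
  [-195,70,19,0.3,40],
])

```text
clock: 1.4
position: [0.5775, 0.2739, 0.3599]
ee_rot: [[-0.016, 1.0, 0.0], [1.0, 0.016, -0.004], [-0.004, 0.0, -1.0]]
wrist_force: [-0.7, 0.8, -0.6]
gripper_width: 0.0401
```

```bash
python3 - <<'E'
from h import *
p,d,c=snap('wrist','d.png');W=cloud(d,c);hsv=cv2.cvtColor(p,cv2.COLOR_RGB2HSV)
to([.576,.278,.28],1.4)
g=cv2.inRange(hsv,(50,130,30),(78,255,255))>0
g&=(d>0)&(W[...,2]>.09)&(W[...,2]<.13)
q=W[g];print(g.sum(),q.min(0),q.max(0))
top=q[q[:,2]>.114];print(cv2.minAreaRect((top[:,:2]*1000).astype(np.float32)))
E
```

```text
shift [ 1.5 -0.1 79.8] turn -0.005 pos [0.5762 0.2767 0.3598] heading 1.14 j7 -14.1 F [0.2 1.  0.6] t 1.45 w 0.0399 z [-0.001 -0.002 -1.   ]
763 [0.56866125 0.21999601 0.09361826] [0.57756511 0.33835369 0.12062708]
((573.1681518554688, 279.0788269042969), (6.957999229431152, 118.17211151123047), 1.462914228439331)
```

View pics/d.png

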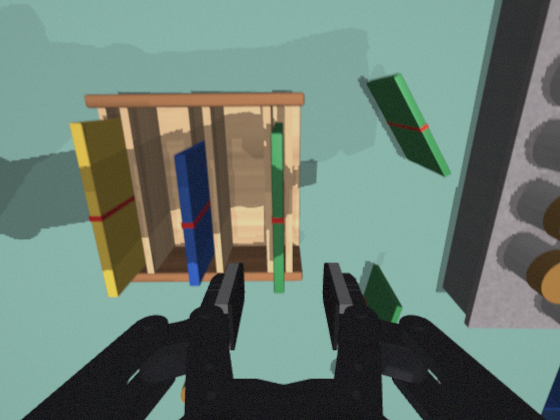

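The green top edge runs (277,125)–(279,290), red line at y-pixel 220, centred between the fingers (~284). Going down.

>>> play_rows([
  [2,-2,40,0,40],
  [2,-2,80,0,40],
  [2,-2,101,-0.005,40],
  [2,-2,101,-0.005,40],
  [2,-2,101,-0.005,40],
])

```text
clock: 2.08
position: [0.5746, 0.279, 0.26]
ee_rot: [[-0.025, 1.0, 0.001], [1.0, 0.025, -0.001], [-0.001, 0.001, -1.0]]
wrist_force: [-0.1, -0.5, -0.4]
gripper_width: 0.0399
```

>>> play_rows([
  [0,0,0,0,20],
  [0,0,0,0,5],
  [0,0,0,0,0],
  [0,0,0,0,0],
  [0,0,0,0,0],
], squeeze=40)

```text
clock: 2.7
position: [0.5748, 0.2793, 0.2614]
ee_rot: [[-0.025, 1.0, 0.002], [1.0, 0.025, -0.0], [-0.0, 0.002, -1.0]]
wrist_force: [-0.7, 0.1, 6.6]
gripper_width: 0.0077
```

```bash
python3 -c "
from h import *
to([.576,.278,.36],1.4)"
```

```text
shift [ -1.3   1.3 -98.6] turn 0.001 pos [0.5748 0.2793 0.2614] heading 1.45 j7 -11.0 F [-0.7  0.1  6.6] t 2.7 w 0.0077 z [ 0.002 -0.    -1.   ]
```

>>> play_rows([
  [0,0,-15,0,0],
  [0,0,-40,0,0],
  [0,0,-70,0,0],
  [0,0,-100,0,0],
  [0,0,-125,0,0],
])

```text
clock: 3.32
position: [0.5745, 0.279, 0.3884]
ee_rot: [[-0.025, 1.0, 0.003], [1.0, 0.025, 0.0], [0.0, 0.003, -1.0]]
wrist_force: [0.0, 0.5, -2.1]
gripper_width: 0.0074
```

```bash
python3 - <<'E'
from h import *
to([.552,-.17,.385],7.2)
p,d,c=snap('scene');W=cloud(d,c);hsv=cv2.cvtColor(p,cv2.COLOR_RGB2HSV)
a=p[60:260,140:460];cv2.imwrite('pics/e.png',cv2.resize(a,None,fx=2.5,fy=2.5,interpolation=2)[:,:,::-1])
# stand features: channel wall tops z~.055
roi=np.zeros(d.shape,bool);roi[140:215,150:260]=1
m=roi&(d>0)&(W[...,2]>.049)&(W[...,2]<.060)&(hsv[...,2]>130)&(hsv[...,1]<60)
n,l,st,ce=cv2.connectedComponentsWithStats(m.astype(np.uint8))
for i in range(1,n):
    if st[i,4]>20:
        q=W[l==i];print(st[i],q[:,2].mean().round(3),cv2.minAreaRect((q[:,:2]*1000).astype(np.float32)))
m=roi&cv2.inRange(hsv,(5,170,120),(16,255,255)).astype(bool);v,u=np.where(m);q=W[m&(d>0)];print('pointer',u.mean(),v.mean(),len(u),onplane([u.mean(),v.mean()],.066,c),q.mean(0),q[:,2].max())
E
```

```text
shift [-448.3  -33.7    3.1] turn -0.101 pos [0.5745 0.279  0.3884] heading 1.43 j7 -14.8 F [ 0.   0.5 -2.1] t 3.325 w 0.0074 z [ 0.003  0.    -1.   ]
[169 173  66   4 181] 0.056 ((544.40185546875, -224.54685974121094), (11.151094436645508, 174.79769897460938), 7.167848110198975)
[168 180  30   3  74] 0.055 ((570.91796875, -270.17694091796875), (10.141688346862793, 77.03274536132812), 7.9969658851623535)
[199 180  35   4 108] 0.056 ((560.9567260742188, -181.78225708007812), (12.555366516113281, 91.61248016357422), 8.314233779907227)
pointer 197.73333333333332 185.33333333333334 15 [[ 0.58664796 -0.22352068  0.066     ]] [ 0.58704887 -0.22331919  0.06666006] 0.07145908431736205
```

View pics/e.png

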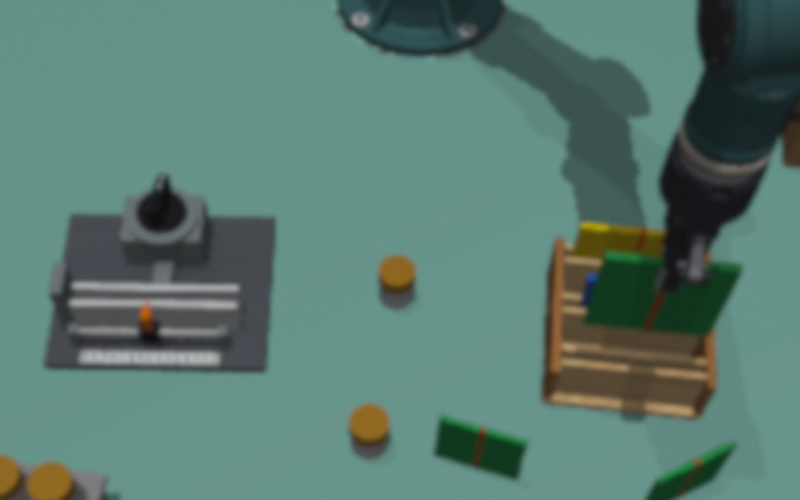

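>>> play_rows([
  [-50,-3,0,-0.02,0],
  [-110,-6,0,-0.04,0],
  [-170,-10,0,-0.06,0],
  [-230,-15,0,-0.08,0],
  [-290,-20,0,-0.1,0],
])

```text
clock: 4.0
position: [0.5623, -0.0132, 0.3907]
ee_rot: [[-0.125, 0.992, 0.008], [0.992, 0.125, 0.003], [0.002, 0.009, -1.0]]
wrist_force: [1.2, -0.2, -2.6]
gripper_width: 0.0075
```

```bash
python3 -c "
from h import *
to([.5573,-.224,.385],7.2)"
```

```text
shift [-208.5  -31.3    5. ] turn -0.0 pos [ 0.5623 -0.0132  0.3907] heading 7.18 j7 17.0 F [ 1.2 -0.2 -2.6] t 4.0 w 0.0075 z [ 0.008  0.003 -1.   ]
```

>>> play_rows([
  [-55,-8,1,0,0],
  [-110,-16,3,0,0],
  [-165,-25,5,0,0],
  [-208,-31,5,0,0],
  [-208,-31,5,0,0],
])

```text
clock: 4.62
position: [0.556, -0.2288, 0.3854]
ee_rot: [[-0.117, 0.993, 0.009], [0.993, 0.117, -0.001], [-0.002, 0.009, -1.0]]
wrist_force: [1.0, -0.4, -1.7]
gripper_width: 0.007
```

```bash
python3 - <<'E'
from h import *
to([.5573,-.224,.385],7.2)
p,d,c=snap('wrist','f.png');W=cloud(d,c);hsv=cv2.cvtColor(p,cv2.COLOR_RGB2HSV)
g=(cv2.inRange(hsv,(50,130,30),(78,255,255))>0)&(d>0)
q=W[g];print('green',g.sum(),q.min(0),q.max(0))
for n in('scene','side'):snap(n)
E
```

```text
shift [4.6 1.9 0.4] turn -0.009 pos [ 0.556  -0.2288  0.3854] heading 6.7 j7 38.5 F [ 1.  -0.4 -1.7] t 4.625 w 0.007 z [ 0.009 -0.001 -1.   ]
green 2962 [ 0.54615815 -0.26579904  0.14321748] [ 0.56419911 -0.16983816  0.28607205]
```

View pics/f.png

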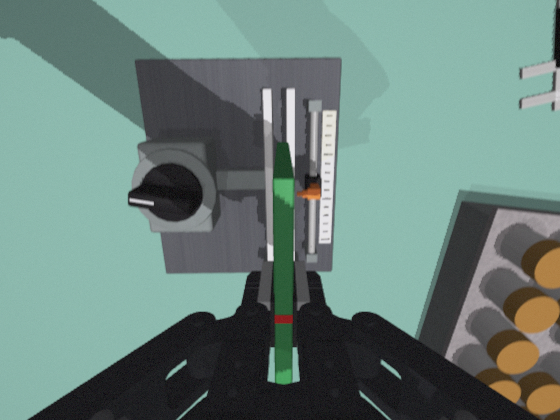

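The wrist view (image up = stand +y) shows the plate edge-on at columns 277–292, red line on top at (284,319), wall strips at columns ~267 and ~291 with their open end at row 90, the pointer at (310,190) and the knob bar at (150,198) along -x. I now measure the plate relative to the channel.

```bash
python3 - <<'E'
from h import *
p,d,c=load('wrist');W=cloud(d,c);hsv=cv2.cvtColor(p,cv2.COLOR_RGB2HSV)
th=np.radians(7.2)
def rowfit(m,r0,r1,z,name):
    pts=[]
    for r in range(r0,r1):
        u=np.where(m[r])[0]
        if len(u): pts.append(((u.min()+u.max())/2,r,len(u)))
    pts=np.array(pts); P=onplane(pts[:,:2],z,c)[:,:2]*1000
    k=np.polyfit(P[:,1],P[:,0],1); res=P[:,0]-np.polyval(k,P[:,1])
    k=np.polyfit(P[abs(res)<1.5][:,1],P[abs(res)<1.5][:,0],1)
    print(name,len(P),'width px',np.median(pts[:,2]),'heading of y axis',np.degrees(np.arctan2(1,k[0])).round(2),'x at y=-200,-150:',np.polyval(k,[-200,-150]).round(2),'y range',P[:,1].min().round(1),P[:,1].max().round(1))
    return k
w=(hsv[...,2]>150)&(hsv[...,1]<50)
a=w.copy();a[:,:258]=0;a[:,276:]=0
b=w.copy();b[:,:283]=0;b[:,299:]=0
print(np.where(a.any(1))[0][[0,-1]],np.where(b.any(1))[0][[0,-1]])
kl=rowfit(a,94,240,.055,'left wall');kr=rowfit(b,94,165,.055,'right wall')
g=cv2.inRange(hsv,(45,110,25),(80,255,255))>0; g[:,:268]=0;g[:,300:]=0
gt=g.copy();print('rows',np.where(g.any(1))[0][[0,-1]])
for r in (145,150,160,170,178,182,190,250,300,340,360,375):
    u=np.where(g[r])[0]; print(r,u.min() if len(u) else None,u.max() if len(u) else None,W[r,284].round(4), p[r,284])
rowfit(g,185,365,.245,'plate top')
v,u=np.where(cv2.inRange(hsv,(0,150,80),(6,255,255))>0)
s=(u>270)&(u<298)&(v>300)&(v<335);print('red',u[s].mean(),v[s].mean(),onplane([u[s].mean(),v[s].mean()],.245,c))
o=cv2.inRange(hsv,(7,170,80),(18,255,255))>0;o[:,340:]=0;v,u=np.where(o);i=u.argmin();print('pointer tip px',u[i],v[u<=u.min()+2].mean(),onplane([u.min(),v[u<=u.min()+2].mean()],.064,c))
E
```

```text
[ 89 260] [ 88 260]
left wall 116 width px 6.0 heading of y axis 97.05 x at y=-200,-150: [540.5  534.31] y range -278.7 -140.1
right wall 71 width px 8.0 heading of y axis 99.61 x at y=-200,-150: [563.66 555.2 ] y range -199.1 -137.7
rows [143 384]
145 277 287 [ 0.551  -0.1702  0.1538] [34 67 39]
150 277 288 [ 0.5508 -0.1703  0.1753] [35 68 43]
160 276 289 [ 0.5504 -0.1702  0.2083] [33 66 41]
170 274 291 [ 0.5501 -0.1704  0.2303] [33 67 41]
178 273 292 [ 0.55   -0.1706  0.2433] [ 47 106  62]
182 273 293 [ 0.5502 -0.1723  0.2424] [ 88 171 108]
190 273 293 [ 0.5506 -0.1751  0.2428] [ 91 175 113]
250 274 292 [ 0.5535 -0.1992  0.2422] [43 94 56]
300 274 292 [ 0.5561 -0.2214  0.2427] [41 91 52]
340 275 292 [ 0.5585 -0.2414  0.2428] [47 94 58]
360 275 291 [ 0.5599 -0.2526  0.2423] [ 50 103  64]
375 275 291 [ 0.5608 -0.2605  0.2428] [ 75 162  97]
plate top 171 width px 19.0 heading of y axis 96.85 x at y=-200,-150: [553.15 547.14] y range -252.2 -172.8
red 283.1034482758621 318.44827586206895 [[ 0.55658677 -0.22865456  0.245     ]]
pointer tip px 298 193.5 [[ 0.57192243 -0.22478503  0.064     ]]
```

>>> play_rows([
  [0,-2,20,-0.004,0],
  [0,-2,45,-0.004,0],
  [0,-2,67,-0.004,0],
  [0,-2,67,-0.004,0],
  [0,-2,67,-0.004,0],
])

```text
clock: 5.4
position: [0.5566, -0.2214, 0.3183]
ee_rot: [[-0.132, 0.991, 0.009], [0.991, 0.132, 0.005], [0.003, 0.009, -1.0]]
wrist_force: [-0.2, 0.5, -1.7]
gripper_width: 0.0076
```

```bash
python3 - <<'E'
from h import *
to([.5573,-.224,.2625],7.05)
p,d,c=snap('wrist');a=p[0:280,180:400];cv2.imwrite('pics/g.png',cv2.resize(a,None,fx=2.1,fy=2.1,interpolation=2)[:,:,::-1])
s,_,cs=snap('side');u,v=proj([.556,-.16,.06],cs)[0].astype(int);print(u,v)
b=s[v-70:v+70,u-80:u+80]
sc,_,cs=snap('scene');u,v=proj([.556,-.16,.06],cs)[0].astype(int)
b2=sc[v-70:v+70,u-80:u+80]
b=np.vstack([cv2.resize(x,(336,294),interpolation=2) for x in (b,b2)])
cv2.imwrite('pics/g.png',np.hstack([cv2.resize(a,(462,588),interpolation=2),b])[:,:,::-1])
E
```

```text
shift [-2.9 -0.1 55.8] turn 0.009 pos [ 0.5566 -0.2214  0.3183] heading 7.56 j7 41.2 F [-0.2  0.5 -1.7] t 5.4 w 0.0076 z [ 0.009  0.005 -1.   ]
262 263
```

View pics/g.png

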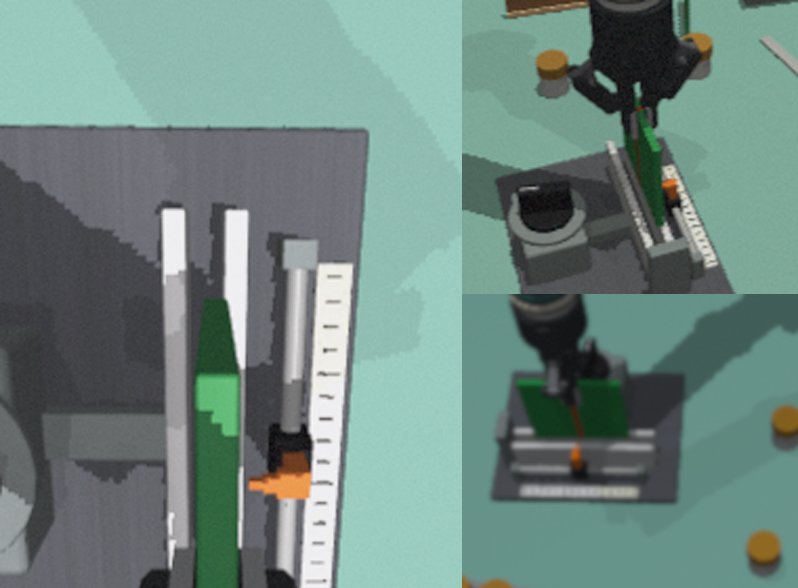

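```bash
cat > m.py <<'E'
from h import *
def run(zb,pr=True):
    p,d,c=snap('wrist');hsv=cv2.cvtColor(p,cv2.COLOR_RGB2HSV)
    g=cv2.inRange(hsv,(45,110,25),(80,255,255))>0; g[:,:255]=0;g[:,310:]=0
    rows=np.where(g.sum(1)>4)[0];r=rows[0]
    u=np.where(g[r+2])[0];pb=onplane([[u.min()-.5,r+1],[u.max()+.5,r+1]],zb,c)*1000
    print('plate bottom end',r,u.min(),u.max(),pb.round(1).tolist())
    w=(hsv[...,2]>95)&(hsv[...,1]<60)
    for rr in range(108,max(r-3,112),6):
        run=np.where(w[rr,250:310])[0]+250
        seg=np.split(run,np.where(np.diff(run)>1)[0]+1)
        E=[(s[0]-.5,s[-1]+.5) for s in seg if len(s)>4]
        print(rr,[tuple(onplane([[a,rr],[b,rr]],.055,c)[:,0].round(4)*1000)+((onplane([a,rr],.055,c)[0,1]*1000).round(1),) for a,b in E])
    # top edge heading
    P=[]
    zt=zb+.11
    for rr in range(rows[0],rows[-1]-15):
        u=np.where(g[rr])[0]
        if len(u)>14:P.append(((u.min()+u.max())/2,rr))
    Q=onplane(P,zt,c)[:,:2]*1000;Q=Q[len(Q)//3:];k=np.polyfit(Q[:,1],Q[:,0],1);print('plate heading',np.degrees(np.arctan2(1,k[0])).round(2),'x@-200',np.polyval(k,-200).round(1))
E
python3 - <<'E'
from m import *
to([.5573,-.224,.2625],7.05)
run(.067)
E
```

```text
shift [-2.   0.  56.3] turn 0.008 pos [ 0.5565 -0.2222  0.3188] heading 7.49 j7 41.3 F [ 0.   1.  -2.5] t 5.55 w 0.0072 z [ 0.01   0.004 -1.   ]
plate bottom end 143 277 287 [[546.3, -165.1, 67.0], [553.8, -164.1, 67.0]]
108 [(np.float64(524.7), np.float64(537.8), np.float64(-144.5)), (np.float64(538.5), np.float64(544.6999999999999), np.float64(-142.6)), (np.float64(549.5), np.float64(566.1), np.float64(-141.2))]
114 [(np.float64(525.1), np.float64(528.5), np.float64(-148.4)), (np.float64(529.2), np.float64(546.6), np.float64(-147.9)), (np.float64(550.0), np.float64(564.6), np.float64(-145.1))]
120 [(np.float64(525.5), np.float64(528.9000000000001), np.float64(-152.5)), (np.float64(530.3), np.float64(546.4), np.float64(-151.8)), (np.float64(550.6), np.float64(566.6999999999999), np.float64(-149.1))]
126 [(np.float64(530.8000000000001), np.float64(539.2), np.float64(-155.9)), (np.float64(542.6999999999999), np.float64(546.9000000000001), np.float64(-154.3)), (np.float64(551.1), np.float64(568.0), np.float64(-153.2))]
132 [(np.float64(531.2), np.float64(539.6999999999999), np.float64(-160.0)), (np.float64(551.6999999999999), np.float64(568.0), np.float64(-157.3))]
138 [(np.float64(531.5999999999999), np.float64(540.2), np.float64(-164.2)), (np.float64(552.2), np.float64(569.3000000000001), np.float64(-161.4))]
plate heading 97.68 x@-200 554.3
```

>>> play_rows([
  [-1,-4,0,0.008,0],
  [-1,-4,0,0.008,0],
  [-1,-4,0,0.008,0],
  [-1,-4,0,0.008,0],
])

```text
clock: 6.1
position: [0.5526, -0.2238, 0.3186]
ee_rot: [[-0.122, 0.992, 0.009], [0.992, 0.122, 0.004], [0.003, 0.01, -1.0]]
wrist_force: [0.5, -0.2, -2.0]
gripper_width: 0.0074
```

```bash
python3 - <<'E'
from m import *
to([.5573,-.224,.2625],7.05)
run(.067)
E
```

```text
shift [-0.9  4.1 56.2] turn -0.001 pos [ 0.5526 -0.2238  0.3186] heading 7.02 j7 41.2 F [ 0.5 -0.2 -2. ] t 6.1 w 0.0074 z [ 0.009  0.004 -1.   ]
plate bottom end 143 277 287 [[542.8, -166.5, 67.0], [550.3, -165.6, 67.0]]
108 [(np.float64(521.4), np.float64(528.2), np.float64(-145.8)), (np.float64(528.9000000000001), np.float64(544.8), np.float64(-144.8)), (np.float64(549.6), np.float64(562.8), np.float64(-142.3))]
114 [(np.float64(521.7), np.float64(527.9000000000001), np.float64(-149.8)), (np.float64(530.0), np.float64(546.0), np.float64(-148.7)), (np.float64(550.2), np.float64(563.4), np.float64(-146.2))]
120 [(np.float64(522.1), np.float64(528.3), np.float64(-153.8)), (np.float64(530.4), np.float64(545.8), np.float64(-152.7)), (np.float64(550.6999999999999), np.float64(564.0), np.float64(-150.2))]
126 [(np.float64(523.1), np.float64(526.5999999999999), np.float64(-157.8)), (np.float64(530.9000000000001), np.float64(539.3), np.float64(-156.8)), (np.float64(540.0), np.float64(546.3), np.float64(-155.7)), (np.float64(551.2), np.float64(564.6), np.float64(-154.3))]
132 [(np.float64(531.3), np.float64(539.8), np.float64(-160.9)), (np.float64(551.8), np.float64(565.2), np.float64(-158.4))]
138 [(np.float64(531.6999999999999), np.float64(540.2), np.float64(-165.1)), (np.float64(544.5), np.float64(548.1), np.float64(-163.5)), (np.float64(552.3000000000001), np.float64(565.9), np.float64(-162.5))]
plate heading 97.17 x@-200 550.4
```

>>> play_rows([
  [0,-0.2,10,0,0],
  [0,-0.3,22,0,0],
  [0,-0.4,34,0,0],
  [0,-0.5,46,0,0],
  [0,-0.5,54,0,0],
])

```text
clock: 6.78
position: [0.5524, -0.2236, 0.2634]
ee_rot: [[-0.122, 0.992, 0.008], [0.993, 0.122, 0.005], [0.004, 0.009, -1.0]]
wrist_force: [0.5, -0.4, -2.0]
gripper_width: 0.0072
```

>>> play_rows([
  [0,0,1,0,0],
  [0,0,2,0,0],
])

```text
clock: 7.02
position: [0.5523, -0.2235, 0.2616]
ee_rot: [[-0.122, 0.993, 0.007], [0.993, 0.122, 0.005], [0.004, 0.008, -1.0]]
wrist_force: [-2.0, 2.0, 3.2]
gripper_width: 0.0073
```

```bash
python3 - <<'E'
from m import *
to([.5526,-.224,.2614],7.05)
run(.012)
E
```

```text
shift [-0.6  0.3  0.2] turn -0.001 pos [ 0.5523 -0.2235  0.2616] heading 7.01 j7 43.2 F [-2.   2.   3.2] t 7.025 w 0.0073 z [ 0.007  0.005 -1.   ]
plate bottom end 143 277 287 [[542.1, -165.6, 12.0], [549.5, -164.7, 12.0]]
108 [(np.float64(525.6999999999999), np.float64(544.0), np.float64(-143.9)), (np.float64(549.2), np.float64(557.0), np.float64(-140.9))]
114 [(np.float64(526.0), np.float64(528.5999999999999), np.float64(-146.9)), (np.float64(529.6999999999999), np.float64(545.9000000000001), np.float64(-146.4)), (np.float64(549.6), np.float64(557.5), np.float64(-143.9))]
120 [(np.float64(526.3), np.float64(528.9000000000001), np.float64(-149.9)), (np.float64(530.0), np.float64(545.8), np.float64(-149.4)), (np.float64(550.0), np.float64(557.9), np.float64(-146.9))]
126 [(np.float64(530.3), np.float64(545.6), np.float64(-152.5)), (np.float64(549.9000000000001), np.float64(558.4), np.float64(-150.1))]
132 [(np.float64(526.8000000000001), np.float64(546.0), np.float64(-156.1)), (np.float64(551.4), np.float64(558.8), np.float64(-153.0))]
138 [(np.float64(530.9000000000001), np.float64(540.0), np.float64(-158.7)), (np.float64(544.3), np.float64(547.0), np.float64(-157.1)), (np.float64(550.6999999999999), np.float64(559.3000000000001), np.float64(-156.3))]
plate heading 97.08 x@-200 549.9
```

>>> play_rows([
  [-4,0,-0.5,0,0],
  [-8,0,-0.5,0,0],
  [-12,0,-0.5,0,0],
  [-16,0,-0.5,0,0],
  [-18,0,-0.5,0,0],
])

```text
clock: 7.7
position: [0.5545, -0.2418, 0.2621]
ee_rot: [[-0.122, 0.993, 0.008], [0.993, 0.122, 0.005], [0.004, 0.008, -1.0]]
wrist_force: [0.4, 0.0, -2.2]
gripper_width: 0.0079
```

>>> play_rows([
  [-1,0,0,0,0],
  [-2,0,0,0,0],
  [-3,0,0,0,0],
  [-4,0,0,0,0],
])

```text
clock: 8.2
position: [0.555, -0.2458, 0.2621]
ee_rot: [[-0.122, 0.993, 0.008], [0.993, 0.122, 0.005], [0.004, 0.008, -1.0]]
wrist_force: [0.1, 0.2, -3.2]
gripper_width: 0.0074
```

>>> play_rows([
  [-1,0,0,0,0],
  [-2,0,0,0,0],
  [-3,0,0,0,0],
  [-4,0,0,0,0],
])

```text
clock: 8.7
position: [0.5555, -0.2498, 0.2621]
ee_rot: [[-0.122, 0.993, 0.008], [0.993, 0.122, 0.005], [0.004, 0.008, -1.0]]
wrist_force: [-0.0, -0.1, -1.0]
gripper_width: 0.0079
```

```bash
python3 - <<'E'
from m import *
to([.5526,-.224,.2614],7.05)
run(.012)
s,_,cs=snap('side');u,v=proj([.556,-.27,.06],cs)[0].astype(int);b=s[v-70:v+70,u-80:u+80]
cv2.imwrite('pics/i.png',cv2.resize(b,None,fx=4,fy=4,interpolation=2)[:,:,::-1])
E
```

```text
shift [26.   0.3  0.8] turn -0.001 pos [ 0.5555 -0.2498  0.2621] heading 6.99 j7 44.9 F [-0.  -0.1 -1. ] t 8.7 w 0.0079 z [ 0.008  0.005 -1.   ]
plate bottom end 143 277 287 [[545.4, -192.2, 12.0], [552.8, -191.3, 12.0]]
108 [(np.float64(532.5999999999999), np.float64(548.3), np.float64(-169.9)), (np.float64(553.0), np.float64(560.3000000000001), np.float64(-167.4))]
114 [(np.float64(529.3), np.float64(532.4), np.float64(-173.3)), (np.float64(532.9000000000001), np.float64(548.2), np.float64(-172.9)), (np.float64(553.4), np.float64(560.8), np.float64(-170.4))]
120 [(np.float64(529.5), np.float64(532.6999999999999), np.float64(-176.4)), (np.float64(533.2), np.float64(548.0), np.float64(-175.9)), (np.float64(553.8), np.float64(561.3000000000001), np.float64(-173.4))]
126 [(np.float64(529.8000000000001), np.float64(532.5), np.float64(-179.5)), (np.float64(533.5), np.float64(549.5), np.float64(-179.0)), (np.float64(554.3000000000001), np.float64(561.6999999999999), np.float64(-176.4))]
132 [(np.float64(530.1), np.float64(532.8000000000001), np.float64(-182.6)), (np.float64(533.8000000000001), np.float64(549.9000000000001), np.float64(-182.1)), (np.float64(554.6999999999999), np.float64(562.2), np.float64(-179.5))]
138 [(np.float64(534.1), np.float64(543.3), np.float64(-185.3)), (np.float64(555.1), np.float64(562.6999999999999), np.float64(-182.7))]
plate heading 97.13 x@-200 549.9
```

View pics/i.png

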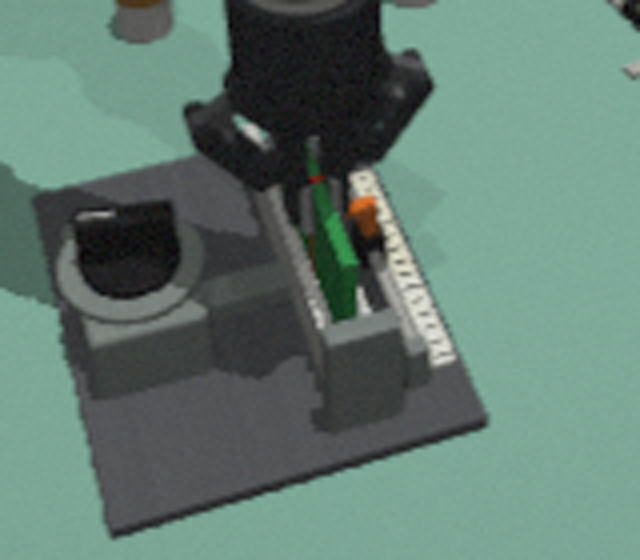

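Near the stop (its top at (365,325)) but not touching yet; continuing gently.

>>> play_rows([
  [-1,0,0,0,0],
  [-2,0,0,0,0],
  [-3,0,0,0,0],
  [-4,0,0,0,0],
  [-5,0,0,0,0],
])

```text
clock: 9.43
position: [0.556, -0.2543, 0.262]
ee_rot: [[-0.122, 0.993, 0.007], [0.993, 0.122, 0.006], [0.005, 0.008, -1.0]]
wrist_force: [-0.6, 1.7, -1.2]
gripper_width: 0.0073
```

>>> play_rows([
  [-1,0,0,0,0],
  [-1.5,0,0,0,0],
  [-2,0,0,0,0],
])

```text
clock: 9.8
position: [0.5563, -0.2549, 0.262]
ee_rot: [[-0.123, 0.992, 0.006], [0.992, 0.123, 0.009], [0.008, 0.007, -1.0]]
wrist_force: [-0.9, 5.6, 1.7]
gripper_width: 0.0072
```

Contact with the stop (5.6 N, motion stopped). Seat it down 0.5 mm and release.

>>> play_rows([
  [-0.3,0,0.7,0,0],
  [-0.3,0,0.7,0,10],
  [-0.3,0,0.7,0,15],
  [-0.3,0,0.7,0,25],
  [-0.3,0,0.7,0,35],
])

```text
clock: 10.42
position: [0.5563, -0.2555, 0.2613]
ee_rot: [[-0.123, 0.992, 0.006], [0.992, 0.123, 0.009], [0.008, 0.007, -1.0]]
wrist_force: [-0.1, -0.3, 0.4]
gripper_width: 0.0347
```

>>> play_rows([
  [0,0,0,0,40],
  [0,0,-15,0,40],
  [0,0,-40,0,40],
  [0,0,-80,0,40],
  [0,0,-120,0,40],
])

```text
clock: 11.05
position: [0.5554, -0.2566, 0.3833]
ee_rot: [[-0.122, 0.992, 0.007], [0.992, 0.122, 0.008], [0.007, 0.008, -1.0]]
wrist_force: [-0.5, -0.0, -0.4]
gripper_width: 0.04
```

```bash
python3 - <<'E'
from h import *
to([.456,-.2355,.36],97.1)
p,d,c=snap('scene');W=cloud(d,c);hsv=cv2.cvtColor(p,cv2.COLOR_RGB2HSV)
s,ds,cs=snap('side')
p2,d2,c2=snap('wrist');
U,V=proj([.54,-.25,.06],cs)[0].astype(int);u,v=proj([.54,-.25,.06],c)[0].astype(int);print(u,v)
A=[cv2.resize(x,(400,350),interpolation=2) for x in (s[V-70:V+70,U-80:U+80],p[v-70:v+70,u-80:u+80])]
cv2.imwrite('pics/j.png',np.vstack([np.hstack(A)[:250+50],cv2.resize(p2[:300],(560,300)) if 0 else np.hstack([cv2.resize(p2,(400,300)),np.zeros((300,400,3),np.uint8)])])[:,:,::-1])
m=cv2.inRange(hsv,(50,130,30),(78,255,255))>0;m[:,:150]=0;m[:,260:]=0;m&=d>0
q=W[m];print('plate z',q[:,2].max(),'n',len(q));t=q[q[:,2]>.108]
if len(t):print(cv2.minAreaRect((t[:,:2]*1000).astype(np.float32)))
# knob
W2=cloud(d2,c2);k=(p2.max(2)<60)&(abs(W2[...,0]-.457)<.05)&(abs(W2[...,1]+.235)<.05)&(d2>0)
q=W2[k];print('knob z',np.percentile(q[:,2],[1,50,99]) if len(q) else None)
for zl in((.062,.09),(.09,.12)):
    t=q[(q[:,2]>zl[0])&(q[:,2]<zl[1])]
    if len(t)>10:print(zl,len(t),cv2.minAreaRect((t[:,:2]*1000).astype(np.float32)))
E
```

```text
shift [ 32.9 -96.3  22.8] turn -1.572 pos [ 0.5554 -0.2566  0.3833] heading 7.03 j7 41.5 F [-0.5 -0.  -0.4] t 11.05 w 0.04 z [ 0.007  0.008 -1.   ]
192 170
plate z 0.12437858091198059 n 618
((557.8329467773438, -252.18899536132812), (12.309222221374512, 117.27685546875), 6.974128246307373)
knob z [0.00795289 0.10192291 0.29816071]
(0.062, 0.09) 2003 ((462.2712097167969, -235.2415771484375), (64.06012725830078, 53.95761489868164), 8.273059844970703)
(0.09, 0.12) 1202 ((455.9598388671875, -236.57513427734375), (14.660801887512207, 52.01206588745117), 87.04939270019531)
```

View pics/j.png

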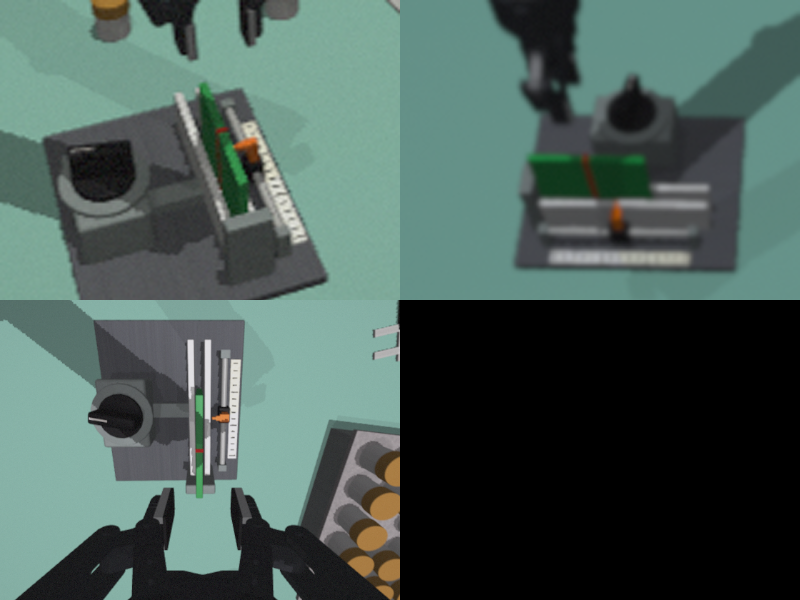

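Plate stands released against the stop; red line at wrist px ~(279,211), pointer ~(305,166); knob bar points to image left. I measure the knob's bar and the required turn.

```bash
cat > k.py <<'E'
from h import *
th=np.radians(7.1);ux=np.array([np.cos(th),np.sin(th)]);uy=np.array([-np.sin(th),np.cos(th)])
def gap(p,c,roi,name):
    h=cv2.cvtColor(p,cv2.COLOR_RGB2HSV);x0,y0,x1,y1=roi
    M=np.zeros(h.shape[:2],bool);M[y0:y1,x0:x1]=1
    o=M&(cv2.inRange(h,(7,150,80),(20,255,255))>0)
    v,u=np.where(o)
    P=onplane(np.c_[u,v],.064,c)[:,:2]; sx=P@ux; t=P[sx<sx.min()+.004].mean(0)
    r=M&((cv2.inRange(h,(0,130,70),(5,255,255))>0)|(cv2.inRange(h,(172,130,70),(180,255,255))>0))
    v,u=np.where(r)
    if not len(v): print(name,'no red');return
    # topmost part of the red line lies on the top edge z=.12
    return t,u,v
E
python3 - <<'E'
from k import *
p,d,c=load('wrist');W=cloud(d,c)
k=(abs(W[...,0]-.457)<.05)&(abs(W[...,1]+.235)<.05)&(W[...,2]<.13)&(d>0)
q=W[k];print(np.histogram(q[:,2],bins=np.arange(.05,.13,.005)))
for lo in(.085,.095,.1):
    t=q[(q[:,2]>lo)];print(lo,len(t),cv2.minAreaRect((t[:,:2]*1000).astype(np.float32)))
t=q[(q[:,2]>.066)&(q[:,2]<.08)];print('disc',cv2.minAreaRect((t[:,:2]*1000).astype(np.float32)),np.median(t[:,2]))
T=gap(p,c,(262,150,330,235),'w');t,u,v=T
print('wrist tip',t,'red px',u.mean(),v.mean(),len(u)); R=onplane([u.mean(),v.mean()],.12,c)[0,:2];print(R,'gap mm',(t-R)@uy*1000, 'depth-based red',np.median(W[v,u],0))
p,d,c=load('scene');W=cloud(d,c);t,u,v=gap(p,c,(160,140,240,200),'s')
print('scene tip',t,'red rows',v.min(),v.max(),len(u)); 
s=W[v,u];s=s[s[:,2]>.06];print('red median',np.median(s,0),'gap',(t-np.median(s,0)[:2])@uy*1000)
# stop
E
```

```text
(array([ 101, 1238, 1716, 1037, 1687,   94,   87,  106,  108,  132, 1088,
          0,    0,    0,    0]), array([0.05 , 0.055, 0.06 , 0.065, 0.07 , 0.075, 0.08 , 0.085, 0.09 ,
       0.095, 0.1  , 0.105, 0.11 , 0.115, 0.12 , 0.125]))
0.085 1434 ((455.33258056640625, -236.5428009033203), (14.660801887512207, 53.26820755004883), 87.04939270019531)
0.095 1220 ((455.3297424316406, -236.58099365234375), (14.636750221252441, 53.270389556884766), 86.8893051147461)
0.1 1088 ((455.2772521972656, -236.45217895507812), (14.175309181213379, 53.151512145996094), 86.89403533935547)
disc ((457.9914245605469, -236.36517333984375), (69.23744201660156, 75.53678894042969), 6.309365749359131) 0.07273890185978368
wrist tip [ 0.55596817 -0.27211034] red px 279.2173913043478 210.5 46
[ 0.55702296 -0.25301008] gap mm -18.82342241869178 depth-based red [ 0.55700177 -0.25328477  0.11924173]
s no redTraceback (most recent call last):
  File "<stdin>", line 10, in <module>
TypeError: cannot unpack non-iterable NoneType object
```

>>> play_rows([
  [8,-25,5,-0.17,40],
  [16,-50,10,-0.35,40],
  [24,-75,15,-0.52,40],
  [32,-98,20,-0.7,40],
  [32,-98,20,-0.87,40],
])

```text
clock: 11.82
position: [0.4523, -0.2366, 0.3623]
ee_rot: [[-0.84, 0.543, 0.007], [0.543, 0.84, 0.008], [-0.001, 0.011, -1.0]]
wrist_force: [0.2, 1.1, 0.3]
gripper_width: 0.0396
```

>>> play_rows([
  [0,0,0,-0.17,40],
  [0,0,0,-0.35,40],
  [0,0,0,-0.5,40],
  [0,0,0,-0.52,40],
])

```text
clock: 12.32
position: [0.4518, -0.2365, 0.3618]
ee_rot: [[-0.999, 0.054, 0.006], [0.054, 0.998, 0.009], [-0.005, 0.01, -1.0]]
wrist_force: [0.2, 0.2, -0.6]
gripper_width: 0.04
```

```bash
python3 - <<'E'
from k import *
to([.454,-.237,.253],86.9)
p,d,c=snap('wrist');W=cloud(d,c)
q=W[(abs(W[...,0]-.457)<.045)&(abs(W[...,1]+.235)<.045)&(W[...,2]<.115)&(W[...,2]>.09)&(d>0)]
print(len(q),cv2.minAreaRect((q[:,:2]*1000).astype(np.float32)))
E
```

```text
shift [ -1.7  -1.4 108.8] turn -0.0 pos [ 0.4518 -0.2365  0.3618] heading 86.89 j7 109.2 F [ 0.2  0.2 -0.6] t 12.325 w 0.04 z [ 0.006  0.009 -1.   ]
1220 ((453.8577880859375, -236.57968139648438), (13.918868064880371, 52.61075210571289), 87.0758285522461)
```

>>> play_rows([
  [-1,-2,30,0,40],
  [-1,-2,65,0,40],
  [-1,-2,95,0,40],
  [-1,-2,109,0,40],
  [-1,-2,109,0,40],
])

```text
clock: 13.0
position: [0.4532, -0.2374, 0.2521]
ee_rot: [[-0.998, 0.055, 0.004], [0.055, 0.998, 0.01], [-0.003, 0.01, -1.0]]
wrist_force: [-0.5, -0.4, 0.1]
gripper_width: 0.0398
```

>>> play_rows([
  [0,0,0,0,25],
  [0,0,0,0,10],
  [0,0,0,0,0],
  [0,0,0,0,0],
], squeeze=25)

```text
clock: 13.5
position: [0.4536, -0.238, 0.2532]
ee_rot: [[-0.998, 0.056, 0.006], [0.056, 0.998, 0.008], [-0.006, 0.009, -1.0]]
wrist_force: [-0.2, -1.0, 7.0]
gripper_width: 0.0136
```

```bash
python3 -c "
from h import *
to([.454,-.237,.253],86.9)"
```

```text
shift [-0.4  1.1  0.2] turn -0.002 pos [ 0.4536 -0.238   0.2532] heading 86.81 j7 108.7 F [-0.2 -1.   7. ] t 13.5 w 0.0136 z [ 0.006  0.008 -1.   ]
```

>>> play_rows([
  [0,0,0,0.12,0],
  [0,0,0,0.26,0],
  [0,0,0,0.4,0],
  [0,0,0,0.52,0],
  [0,0,0,0.6,0],
])

```text
clock: 14.12
position: [0.4537, -0.2377, 0.2532]
ee_rot: [[-0.791, 0.612, 0.006], [0.612, 0.791, 0.008], [0.0, 0.011, -1.0]]
wrist_force: [1.1, 0.1, -0.9]
gripper_width: 0.0136
```

>>> play_rows([
  [0,0,0,0.12,0],
  [0,0,0,0.26,0],
  [0,0,0,0.4,0],
  [0,0,0,0.5,0],
  [0,0,0,0.5,0],
])

```text
clock: 14.75
position: [0.454, -0.2374, 0.2532]
ee_rot: [[-0.402, 0.915, 0.007], [0.915, 0.402, 0.008], [0.005, 0.01, -1.0]]
wrist_force: [0.6, -0.9, -2.1]
gripper_width: 0.0133
```

```bash
cat > g2.py <<'E'
from k import *
def meas(fn):
    p,d,c=snap('scene');W=cloud(d,c);p3,d3,c3=snap('side');o=[]
    for x,cc in((p,c),(p3,c3)):
        u,v=proj([.56,-.25,.09],cc)[0].astype(int);o.append(cv2.resize(x[v-36:v+36,u-48:u+48],(400,300),interpolation=2))
        h=cv2.cvtColor(x,cv2.COLOR_RGB2HSV);M=np.zeros(h.shape[:2],bool);M[v-40:v+40,u-40:u+40]=1
        a=M&(cv2.inRange(h,(6,190,130),(18,255,255))>0);vv,uu=np.where(a)
        b=M&((cv2.inRange(h,(0,120,60),(5,255,255))>0)|(cv2.inRange(h,(170,120,60),(180,255,255))>0));v2,u2=np.where(b)
        print('orange',len(vv),uu.mean().round(1),vv.mean().round(1),'red',len(v2),(u2.mean().round(1),v2.mean().round(1),v2.min(),v2.max()) if len(v2) else '')
    cv2.imwrite('pics/'+fn,np.hstack(o)[:,:,::-1])
E
python3 - <<'E'
from g2 import *
to([.4536,-.238,.253],10)
meas('k.png')
E
```

```text
shift [-0.4 -0.6  0.2] turn 0.24 pos [ 0.454  -0.2374  0.2532] heading 23.73 j7 68.6 F [ 0.6 -0.9 -2.1] t 14.75 w 0.0133 z [ 0.007  0.008 -1.   ]
orange 13 189.5 185.3 red 0 
orange 21 282.1 287.7 red 5 (np.float64(269.0), np.float64(274.6), np.int64(274), np.int64(275))
```

View pics/k.png

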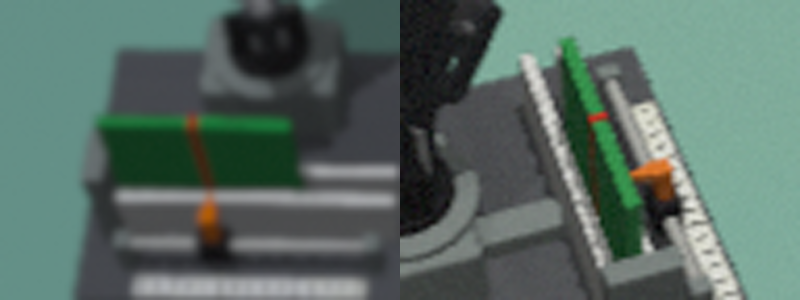

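```bash
cat > g3.py <<'E'
from g2 import *
def rays(uv,c):
    A=onplane(uv,.1,c);B=onplane(uv,0,c);return A,B-A
def gap3(name):
    p,d,c=load(name);x=p.astype(float)
    u0,v0=proj([.56,-.25,.09],c)[0].astype(int)
    M=np.zeros(d.shape,bool);M[v0-36:v0+36,u0-40:u0+40]=1
    h=cv2.cvtColor(p,cv2.COLOR_RGB2HSV)
    a=M&(cv2.inRange(h,(6,190,130),(18,255,255))>0);v,u=np.where(a)
    A,D=rays(np.c_[u,v],c); P=A+D*((.064-A[:,2])/D[:,2])[:,None]
    sx=P[:,:2]@ux-np.array([.557,-.253])@ux;sy=P[:,:2]@uy-np.array([.557,-.253])@uy
    k=sx<sx.min()+.008;print(name,'pointer sx',sx.min().round(4),sx.max().round(4),'sy tip',(sy[k].mean()*1000).round(1),'sy all',(sy.mean()*1000).round(1))
    # red line: excess of R over G inside the plate face
    r=M&(x[...,0]>x[...,1]*1.15)&((h[...,0]<8)|(h[...,0]>165))&~cv2.dilate(a.astype(np.uint8),np.ones((5,5))).astype(bool)
    v,u=np.where(r);A,D=rays(np.c_[u,v],c)
    n=np.r_[ux,0];o=np.r_[[.557,-.253],0]+.004*n;t=((o-A)@n)/(D@n);P=A+D*t[:,None]
    sy=(P[:,:2]-[.557,-.253])@uy*1000;k=(P[:,2]>.05)&(P[:,2]<.118)
    print('red n',k.sum(),'sy',np.median(sy[k]).round(1),'z',P[k,2].min().round(3),P[k,2].max().round(3),np.polyfit(P[k,2]-.064,sy[k],1).round(1))
if __name__=='__main__': gap3('scene')
E
python3 g3.py
```

```text
scene pointer sx 0.0249 0.0374 sy tip 3.4 sy all 3.6
  return _methods._mean(a, axis=axis, dtype=dtype,
  ret = ret.dtype.type(ret / rcount)
Traceback (most recent call last):
  File "g3.py", line 19, in <module>
    if __name__=='__main__': gap3('scene')
                             ~~~~^^^^^^^^^
  File "g3.py", line 18, in gap3
    print('red n',k.sum(),'sy',np.median(sy[k]).round(1),'z',P[k,2].min().round(3),P[k,2].max().round(3),np.polyfit(P[k,2]-.064,sy[k],1).round(1))
                                                             ~~~~~~~~~~^^
ValueError: zero-size array to reduction operation minimum which has no identity
```

Scene and wrist both say ~3.5–4 mm left: turn another 0.19 rad, then release and check from above.

>>> play_rows([
  [0,0,0,0.06,0],
  [0,0,0,0.12,0],
  [0,0,0,0.19,0],
  [0,0,0,0.19,0],
  [0,0,0,0.19,0],
])

```text
clock: 15.48
position: [0.4541, -0.2374, 0.2533]
ee_rot: [[-0.224, 0.974, 0.007], [0.974, 0.224, 0.008], [0.007, 0.009, -1.0]]
wrist_force: [0.9, -0.7, -2.1]
gripper_width: 0.0137
```

>>> play_rows([
  [0,0,0,0,20],
  [0,0,0,0,40],
  [0,0,0,0,40],
  [0,0,-40,0,40],
  [0,0,-90,0,40],
])

```text
clock: 16.1
position: [0.453, -0.2379, 0.3434]
ee_rot: [[-0.224, 0.975, 0.004], [0.974, 0.224, 0.01], [0.008, 0.006, -1.0]]
wrist_force: [1.4, 0.5, -0.2]
gripper_width: 0.0396
```

```bash
python3 - <<'E'
from g2 import *
to([.5554,-.2566,.383],7.05)
E
```

```text
shift [-40.8  95.8 -39.3] turn 0.103 pos [ 0.453  -0.2379  0.3434] heading 12.96 j7 56.3 F [ 1.4  0.5 -0.2] t 16.1 w 0.0396 z [ 0.004  0.01  -1.   ]
```

>>> play_rows([
  [-10,10,-35,0.05,40],
  [-30,45,-39,0.1,40],
  [-50,75,-39,0.1,40],
  [-70,95,-39,0.1,40],
  [-70,95,-39,0.1,40],
])

```text
clock: 16.73
position: [0.5626, -0.2858, 0.3823]
ee_rot: [[-0.126, 0.992, 0.005], [0.992, 0.126, 0.008], [0.008, 0.006, -1.0]]
wrist_force: [-0.8, 0.5, 0.7]
gripper_width: 0.0401
```

```bash
python3 - <<'E'
from g2 import *
to([.5554,-.2566,.383],7.05)
p,d,c=snap('wrist');W=cloud(d,c)
R,T,E=[proj(x,c)[0] for x in([.557,-.253,.12],[.572,-.25,.064],[.5605,-.282,.085])]
print(R,T)
u,v=R.astype(int);v=max(v,75)
cv2.imwrite('pics/l.png',cv2.resize(p[v-75:v+75,u-100:u+100],None,fx=4,fy=4,interpolation=2)[:,:,::-1]);print('crop org',u-100,v-75)
p,d,c=snap('scene');Ws=cloud(d,c);h=cv2.cvtColor(p,cv2.COLOR_RGB2HSV)
for n,lo,hi in(('blue',(105,120,40),(130,255,255)),('yellow',(22,150,80),(34,255,255))):
    m=cv2.inRange(h,lo,hi)>0;m[:,:350]=0;m[:,440:]=0;m[:140]=0;m[220:]=0;q=Ws[m&(d>0)];print(n,np.percentile(q[:,2],99),q.mean(0))
E
```

```text
shift [29.9 -3.4 -0.5] turn 0.004 pos [ 0.5626 -0.2858  0.3823] heading 7.26 j7 49.5 F [-0.8  0.5  0.7] t 16.725 w 0.0401 z [ 0.005  0.008 -1.   ]
[279.8555627  177.88763761] [296.84080475 163.39144241]
crop org 179 102
blue 0.12399803484916543 [0.51328576 0.27326305 0.10351904]
yellow 0.12350047951878436 [0.44958694 0.27831793 0.0999463 ]
```

View pics/l.png

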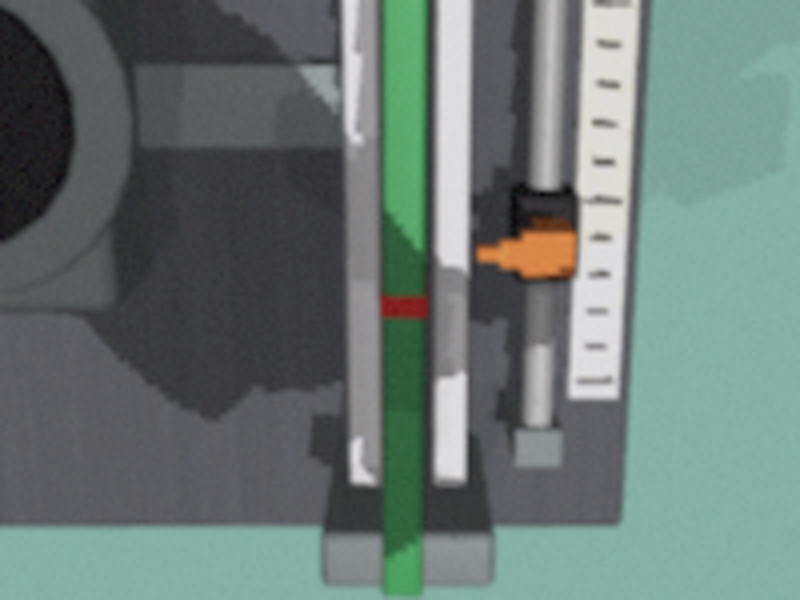

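Red line at crop (404,307), pointer tip (478,254), stop's front top edge at row ~532 (z 0.085), plate's far top corner at row ~595.

```bash
python3 - <<'E'
from k import *
p,d,c=load('wrist')
f=lambda u,v,z:onplane([179+u/4-.375,102+v/4-.375],z,c)[0,:2]
R=f(404,307,.12);T=f(478,254,.064);E=f(403,595,.12);S=f(403,532,.085);B=f(403,585,.085);N=f(450,484,.055)
print('red',R,'tip',T)
for n,x in(('tip',T),('plate end',E),('stop front',S),('stop back',B),('walls end',N)):print(n,'rel red along y,x mm',((x-R)@uy*1000).round(1),((x-R)@ux*1000).round(1))
E
```

```text
red [ 0.55687599 -0.25338753] tip [ 0.57338517 -0.2514204 ]
tip rel red along y,x mm -0.1 16.6
plate end rel red along y,x mm -58.8 -0.2
stop front rel red along y,x mm -59.8 -0.3
stop back rel red along y,x mm -73.0 -0.3
walls end rel red along y,x mm -59.4 11.2
```

```bash
python3 -c "
from workcell import finish_job
print(finish_job())"
```

```text
the job is handed in; nothing more can be done
None
```

The green plate (the rack one, about 118 mm wide, against about 80 mm for the two loose ones) is standing in the channel with its end against the grey stop. The pointer is level with its red line. I handed the job in at about 17 s of the 64 s allowed; no verdict was reported.

- **Placing:** I lifted the plate out of its slot, lowered it into the channel until I felt about 5 N, and slid it along. It stopped with 5.6 N of contact at the stop, and I released it there.
- **Knob:** I turned it about 1.3 rad clockwise, released it and backed the gripper off clear of everything.
- **Last wrist view:** The pointer tip is 0.1 mm from the red line along the channel. The stop's face is 59.8 mm from the red line, where 60 mm is ideal, so the plate rests on the stop to within about 1 mm. The plate's own end measured 58.8 mm, a 1 mm disagreement that is within calibration error.
- **Blue and yellow plates:** They were still in the rack with their tops at 0.124 m, as at the start.
- **Not measured:** I did not re-measure the end brushes or the caliper at the end, but the arm stayed well above them throughout. One automatic red-line detection in the scene camera failed, so I used the wrist view instead.

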